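# Lower the shaker's drop front and hold its sample forceps at the marked gap

### The arm

A 7-joint arm with a two-finger parallel gripper is mounted at the origin on the work surface. World frame = base frame: x ahead of the robot, y to its left, z up, the work surface at z = 0. Lengths are in m, angles in degrees, forces in N, time in s.
With the tool pointing down it reaches from about 0.425 to 0.875 m from the base axis. Payload 9.9 kg.
Tool frame: the origin (TCP) lies midway between the tips of the shut fingers; the grasp point (between the pads) lies 19 mm behind it; x points along the fingers, y is the direction in which the jaws open and shut, and the axes are right-handed (so a half turn about x gives the same grasp; the last joint's range is limited). The gripper opens to 85 mm and grips with 20 to 120 N. Pads are 22 mm wide; open, the fingers measure 114 mm over their backs; the gripper's body (76 mm by 85 mm) begins 54 mm behind the grasp point. The pads swing forward as they close: fully open they stand 13 mm farther back than shut.
Start: joints at [66.188, 32.985, 1.427, 82.34, -0.859, 64.687, -3.237], TCP at [0.22, -0.638, 0.231] pointing down, gripper open.
Joint ranges: [-157.87, 157.87], [-19.46, 123.44], [-87.15, 90], [11.01, 140.99], [-62.26, 242.26], [9.8, 113.94], [-161.44, 161.44]. Speed limits (degrees/s): [127.2, 127.2, 172.46, 172.46, 180, 180, 180].

### API

Orientations are given as a 3x3 rotation matrix whose columns are the frame's x, y, z axes.
In Python, from workcell import ctrl gives the robot as it stands.
- The arm moves only by the tool jog_arm, never from a script. Its argument "increments" is a list of rows, each a list of 7 numbers: the turn, a rotation vector about the tool's x, y, z in rad, then the shift along the tool's x, y, z in mm, then the opening, from 0 (shut) to 1 (fully open). A call has 1 to 12 rows; each row is the pose to reach, as a shift and turn from the pose commanded when the call began, along the tool's axes at that moment; what a row does not reach only later rows make up. A row lasts 1/10 s, in which the tool goes at most 50 mm and 8.59 degrees, less where a joint would pass 70% of its speed; a pose out of reach is approached as far as the arm can. A call with a gripper value outside its range is refused whole. The fingers move at their own pace and stop on an object; "force" is the grip in N (left out, the last holds). Time passes only in rows, so rows that repeat a pose let the fingers close. It gives the time, the measured TCP pose, the force and the opening at its end, in the units of the state.
- ctrl.sense(): the state, without advancing time (a new reading comes with each control period).
- ctrl.camera(name): name is "side" or "top" or "wrist"; returns the picture (400x640x3 uint8, red, green, blue); there is no depth.
- ctrl.camera_info(name): a dict with "mtx" (3x3 intrinsics, pixels), "camera_from_world" (4x4, takes a point from world to camera coordinates); the wrist camera has in their place "hand_eye" (4x4, takes a point from camera to tool coordinates, whose origin is the TCP and whose axes are the tool frame's). Camera axes: x right, y down, z forward; pixel columns grow to the right and rows downward; lengths in m; the calibration is good to about 2 mm. The wrist camera is an equidistant fisheye: a pixel r from the principal point sees the ray r / f radians off the axis. A picture is of the moment at which its call begins: read the wrist's pose just before it. camera_info takes no time and is no camera call.
- ctrl.hand_in(): hands the job in, once; it reports no verdict.
The state is a dict: "time": time; "joint_positions": joint angles; "dq": joint speeds; "joint_torque": joint torques, N m; "ee_pos": TCP position; "orientation": TCP orientation; "contact_force": force on the tool from outside, world axes, zero at the start; "torque": the same for the moment, N m; "opening": finger opening in m.
Only numpy, scipy, OpenCV 4.12 (cv2) and the standard library are available. Lean on these libraries where they do the work, as an engineer would, in place of code of your own. Each camera call takes 0.05 s, during which the arm holds its last target.

### The job

Pull the shaker's bottom-hinged drop front all the way down until it lies level, then squeeze the sprung forceps mounted on its inner face, one finger on each arm, until the tip gap equals the 14 mm between the two lines on the gauge plate below, never letting the tips pinch shut. Finish while holding the forceps steadily at that gap, ready for a sample to be slipped in: do not let go. Leave the other things on the bench where they stand.

Things in the scene. Friction and masses are not known exactly. Their poses are not given: they have to be found in the camera images.
- hinge (a point): middle of the hinge line at the lower front edge of a small white bench-top shaker, 60 mm above the bench. Axes: x level, into the machine; y level, along the hinge; z up. It does not move with the door. The shaker (360 mm wide, 305 mm deep, roof at 225 mm, rising to 260 mm from 155 mm behind the front) is fixed; its place and yaw vary
- door (a joint): angle of the shaker's bottom-hinged drop front (262 mm wide, 165 mm from hinge line to free edge, 12 mm thick): 0 = shut, upright; 1.571 = level, against a stop, its inner face then facing up 60 mm above the bench. Starts between 0 and 0.3. The stiff hinge stays where it is left and takes about 2 to 6 N at the handle
- door_handle (a point): middle of the handle: a round steel bar, 10 mm thick, 120 mm long, parallel to the hinge, on two legs 50 mm beyond the door's free edge: 215 mm from the hinge line, 6 mm to the door's outer side. 275 mm above the bench when shut (50 mm over the roof), 54 mm when level. Can be held from above all the way, turning in the grip. Axes turn with the door: y along the bar, z from hinge to bar
- gauge (a point): middle of the gauge plate (90 x 24 mm, 4 mm thick) on the door's inner face under the forceps tips, 140 mm from the hinge line, on the door's centre line. Two dark lines on it, lengthwise like the forceps, have facing edges 14 mm apart: the marked gap. Axes turn with the door: z from hinge to free edge, x off the inner face (up when level)
- forceps_left: arm (+y side) of the sprung steel forceps on the door's inner face, out of reach while shut. Origin: its pivot, 25 mm from the hinge line, 5 mm off the centre line, 28 mm off the face. z along the arm to the tip, x off the face. Strip 115 mm long, 4 mm thick, 14 mm wide. Free, each arm splays 0.175 rad; each has its own spring, 1.2 N at the grip point to start, 5 N at the marked gap
- forceps_right: the mirrored other arm, on the -y side
- pad_left (a point): grip point of the left arm: outermost line of its round boss (10 mm thick, 18 mm tall), mid-height, 75 mm from the pivot, 10 mm outside the arm's inner face. Door level: 88 mm above the bench, 28 mm above the door's face. The two grip points are 56 mm apart when free and 32.5 mm at the marked gap (fingers at 32, as they sink in; 1 mm less shuts the tips by 1.5)
- pad_right (a point): the same for the right arm
- tip_left (a point): inner face of the left arm's down-turned tip, 112 mm from the pivot, 10 mm nearer the door's face than the grip point. The tip gap is the distance between the two tips: 49 mm when free, 14 mm wanted
- tip_right (a point): the same for the right arm
- reagent_bottle: bystander: brown glass bottle with black cap, 80 mm across, 150 mm tall; origin at the centre of its underside
- beaker: bystander: clear plastic beaker, 70 mm across, 85 mm tall; origin at the centre of its underside
- wash_bottle: bystander: white wash bottle with grey cap, 60 mm across, 140 mm tall; origin at the centre of its underside
- dish: bystander: shallow glass dish, 90 mm across, 16 mm tall, beyond the reach of the lowered handle; origin at the centre of its underside
- spatula: bystander: steel spatula lying flat, 180 mm long; origin at the centre of its underside
- tube_rack: bystander: white rack with five glass tubes, 170 x 55 mm, 105 mm tall; origin at the centre of its underside
- jar: bystander: white jar, 56 mm across, 60 mm tall, beside the shaker; origin at the centre of its underside

How it is judged:
By the outcome, as a careful person would: the job done as asked, in the order asked, and still so for the second after the job is handed in, while the arm keeps its last pose, push and grip.
It also fails if it takes over 45 s, if anything falls off the work surface, if the arm or the gripper's body presses on something with over 40 N, if the wrist force passes 120 N, or if a joint passes its speed limit or range.

## Working session

There is one attempt and no reset: what is moved stays moved. The work goes in short steps, Python scripts to look and compute and a tool call to move; the robot and the scene stay as the last step left them, time stands still between calls to the robot, and variables do not carry over. Pictures are saved under pics/ and viewed, and the job is handed in when it is done.

Besides the shell and the picture viewer there is one more tool, called after ">>>" in YAML: its name, and indented under it one key for each argument. jog_arm: Moves the arm, as the interface text tells. Its arguments: {"type":"object","properties":{"increments":{"type":"array"},"force":{"type":"number"}},"required":["increments"]}

```bash
mkdir -p pics; ls
python3 - <<'E'
from workcell import ctrl
import cv2,numpy as np
s=ctrl.sense()
for k,v in s.items(): print(k,np.round(v,3).tolist())
for n in("side","top","wrist"):
    i=ctrl.camera_info(n); print(n,{k:np.round(v,4).tolist() for k,v in i.items() if not isinstance(v,str)})
    im=ctrl.camera(n); cv2.imwrite(f"pics/{n}0.png",im[:,:,::-1])
E
```

```text
pics
time 0.0
joint_positions [66.188, 33.032, 1.424, 82.386, -0.861, 64.685, -3.239]
dq [0.14, -0.048, 0.009, -0.02, -0.009, -0.046, 0.011]
joint_torque [0.0, -76.577, 2.251, -28.596, 0.015, 0.013, 0.0]
ee_pos [0.22, -0.638, 0.23]
orientation [[-0.001, 0.326, -0.945], [0.002, -0.945, -0.326], [-1.0, -0.002, 0.0]]
contact_force [-0.551, -0.247, -0.461]
torque [0.013, -0.001, -0.037]
opening 0.085
side {'mtx': [[422.3646, 0.0, 319.7469], [0.0, 422.3646, 194.4482], [0.0, 0.0, 1.0]], 'camera_from_world': [[0.4034, 0.915, 0.001, -0.3486], [0.8664, -0.3816, -0.3221, -0.4005], [-0.2943, 0.1308, -0.9467, 1.4697], [0.0, 0.0, 0.0, 1.0]]}
top {'mtx': [[380.8571, 0.0, 322.3581], [0.0, 380.8571, 205.0194], [0.0, 0.0, 1.0]], 'camera_from_world': [[-0.0073, -0.9999, -0.014, 0.1297], [-0.9817, 0.0098, -0.1903, 0.6086], [0.1904, 0.0123, -0.9816, 1.1399], [0.0, 0.0, 0.0, 1.0]]}
wrist {'mtx': [[309.7069, 0.0, 319.1107], [0.0, 309.7069, 196.1468], [0.0, 0.0, 1.0]], 'hand_eye': [[0.0008, -0.2765, 0.961, -0.1413], [1.0, -0.0, -0.0009, 0.0005], [0.0003, 0.961, 0.2765, -0.0711], [0.0, 0.0, 0.0, 1.0]]}
```

View pics/side0.png

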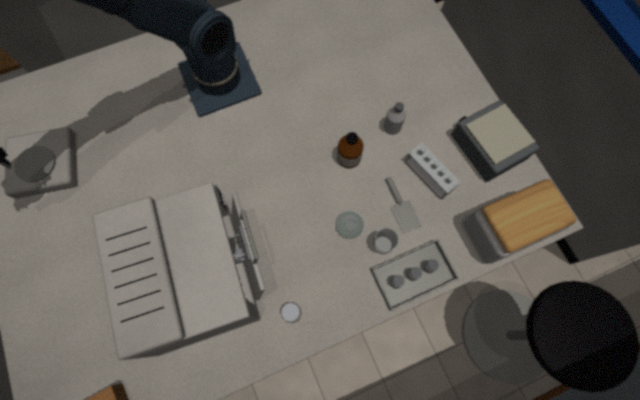

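View pics/top0.png

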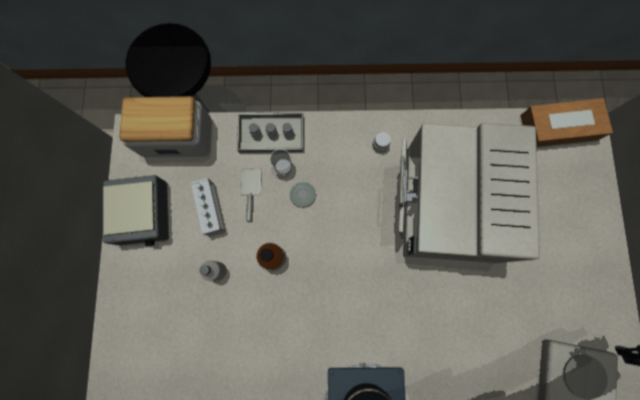

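View pics/wrist0.png

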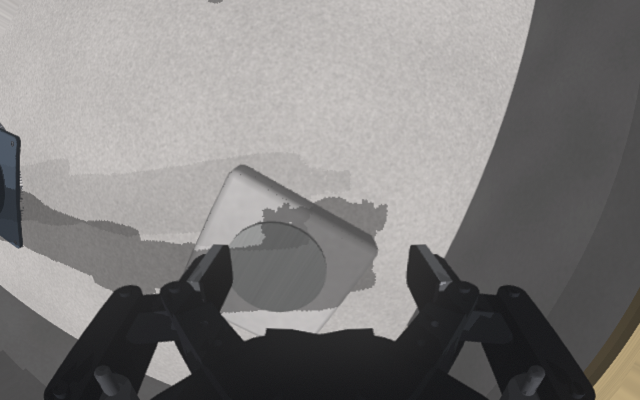

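The top view shows the shaker at the right (cols 405-537, rows 125-260), with its front facing left (+y) and the door ajar at col ~405. I'll zoom in.

Run:
```python
import cv2
a=cv2.imread("pics/top0.png")[110:275,365:550]; cv2.imwrite("pics/top0z.png",cv2.resize(a,None,fx=4,fy=3.6,interpolation=cv2.INTER_CUBIC)[:600])
b=cv2.imread("pics/side0.png")[175:335,190:320]; cv2.imwrite("pics/side0z.png",cv2.resize(b,None,fx=3.7,fy=3.7,interpolation=cv2.INTER_CUBIC))
```

```text
(no output)
```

View pics/top0z.png

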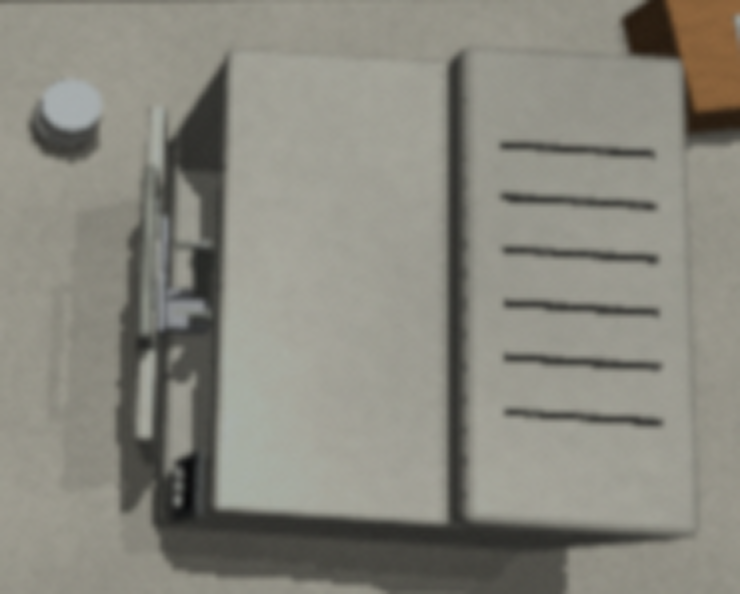

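View pics/side0z.png

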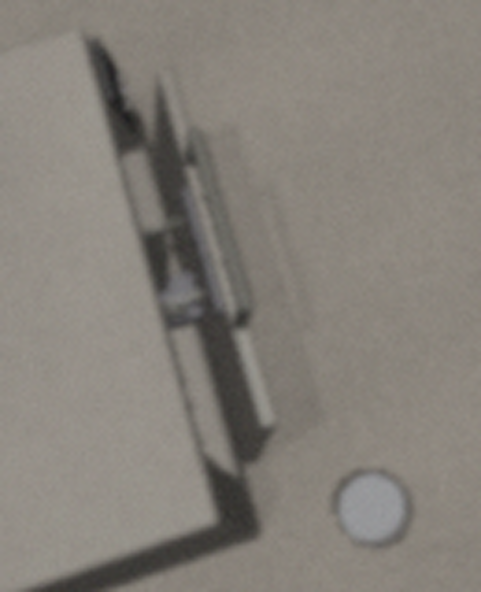

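The door is slightly open. Handle bar ends are at about (190,165)/(240,318) in the side zoom, and (150,170)/(147,335) in the top zoom. Next I'll triangulate these and cast the roof edges onto z=0.225.

```bash
cat > h.py <<'E'
from workcell import ctrl
import numpy as np, cv2
def ray(n,px,s=None):
    i=ctrl.camera_info(n); K=np.array(i["mtx"])
    u=(np.array(px,float)-K[:2,2])/K[0,0]
    if n!="wrist":
        T=np.array(i["camera_from_world"]); R=T[:3,:3]; c=-R.T@T[:3,3]; d=R.T@np.array([u[0],u[1],1])
    else:
        s=s or ctrl.sense(); r=np.hypot(*u); d=np.array([*(u/r*np.sin(r)),np.cos(r)])
        H=np.array(i["hand_eye"]); O=np.array(s["orientation"]); d=O@H[:3,:3]@d; c=O@H[:3,3]+np.array(s["ee_pos"])
    return c,d/np.linalg.norm(d)
def onz(n,px,z,s=None):
    c,d=ray(n,px,s); return c+d*(z-c[2])/d[2]
def tri(*rs):
    A=0;b=0
    for c,d in rs:
        P=np.eye(3)-np.outer(d,d);A=A+P;b=b+P@c
    p=np.linalg.solve(A,b); return p,[np.linalg.norm((np.eye(3)-np.outer(d,d))@(p-c)) for c,d in rs]
def proj(n,p,s=None):
    i=ctrl.camera_info(n); K=np.array(i["mtx"])
    if n!="wrist":
        T=np.array(i["camera_from_world"]); q=T[:3,:3]@p+T[:3,3]; q=K@(q/q[2]); return q[:2]
    s=s or ctrl.sense(); H=np.array(i["hand_eye"]); O=np.array(s["orientation"])
    q=H[:3,:3].T@(O.T@(np.array(p)-np.array(s["ee_pos"]))-H[:3,3]); t=np.arctan2(np.hypot(q[0],q[1]),q[2])
    return K[:2,2]+K[0,0]*t*q[:2]/np.hypot(q[0],q[1])
def Z(x,y): return (365+x/4,110+y/3.6)
def S(x,y): return (190+x/3.7,175+y/3.7)
E
python3 - <<'E'
from h import *
np.set_printoptions(precision=4,suppress=True)
A=onz("top",Z(230,50),.225);B=onz("top",Z(215,510),.225)
print("roof front top",A,B,np.linalg.norm(A-B))
C=onz("side",S(82,35),.225);D=onz("side",S(215,522),.225)
print("side",D,C,np.linalg.norm(C-D))
print("bar ends",tri(ray("top",Z(150,170)),ray("side",S(240,318))),tri(ray("top",Z(147,335)),ray("side",S(190,165))))
print("door corner",tri(ray("top",Z(157,107)),ray("side",S(271,425))),tri(ray("top",Z(145,438)),ray("side",S(163,75))))
E
```

```text
roof front top [ 0.8071 -0.1609  0.225 ] [ 0.4499 -0.1306  0.225 ] 0.3584749442207398
side [ 0.8072 -0.1602  0.225 ] [ 0.4589 -0.1291  0.225 ] 0.34965779585738466
bar ends (array([ 0.6991, -0.095 ,  0.2576]), [np.float64(0.0015404024657581382), np.float64(0.0015404024657581436)]) (array([ 0.5802, -0.0919,  0.228 ]), [np.float64(0.0003849835161731883), np.float64(0.00038498351617321944)])
door corner (array([ 0.7636, -0.1073,  0.2186]), [np.float64(0.001567421670735986), np.float64(0.0015674216707360256)]) (array([ 0.5049, -0.0886,  0.2127]), [np.float64(0.0009371079086220639), np.float64(0.0009371079086221556)])
```

Geometry is consistent: front axis outward ≈(0.085,0.996), hinge ≈(0.629,-0.1455), door ≈0.29 rad, which predicts the handle at about (0.635,-0.078,0.264). My bar-end picks were poor. I'll raise, move over it and look with the wrist camera.

>>> jog_arm:
  increments:
    - [0, 0, 0, -50, 0, 0, 1]
    - [0, 0, 0, -100, 0, 0, 1]
    - [0, 0, 0, -150, 0, 0, 1]
    - [0.15, 0, 0, -150, -28, -41, 1]
    - [0.3, 0, 0, -150, -56, -82, 1]
    - [0.42, 0, 0, -150, -84, -123, 1]
    - [0.42, 0, 0, -150, -112, -164, 1]
    - [0.42, 0, 0, -150, -140, -205, 1]
    - [0.42, 0, 0, -150, -168, -246, 1]
    - [0.42, 0, 0, -150, -196, -287, 1]
    - [0.42, 0, 0, -150, -224, -328, 1]
    - [0.42, 0, 0, -150, -252, -369, 1]

```text
time: 1.35
ee_pos: [0.4874, -0.2779, 0.3813]
orientation: [[-0.0, -0.088, -0.996], [0.0, -0.996, 0.088], [-1.0, -0.0, 0.0]]
contact_force: [1.2, -0.7, -0.0]
opening: 0.0854
```

>>> jog_arm:
  increments:
    - [0, 0, 0, 0, -40, -25, 1]
    - [0, 0, 0, 0, -80, -50, 1]
    - [0, 0, 0, 0, -120, -75, 1]
    - [0, 0, 0, 0, -160, -100, 1]
    - [0, 0, 0, 0, -200, -125, 1]
    - [0, 0, 0, 0, -212, -130, 1]
    - [0, 0, 0, 0, -212, -130, 1]
    - [0, 0, 0, 0, -212, -130, 1]

```text
time: 2.15
ee_pos: [0.6343, -0.0813, 0.3811]
orientation: [[-0.001, -0.089, -0.996], [-0.001, -0.996, 0.089], [-1.0, 0.001, 0.001]]
contact_force: [0.0, -0.6, -0.4]
opening: 0.0855
```

Run:
```python
from h import *
s=ctrl.sense(); im=ctrl.camera("wrist"); cv2.imwrite("pics/w1.png",cv2.resize(im[:,:,::-1],None,fx=1.25,fy=1.25)); print(s["ee_pos"])
np.save("s1.npy",s,allow_pickle=True)
```

```text
[ 0.6342984  -0.08129792  0.3810766 ]
```

View pics/w1.png

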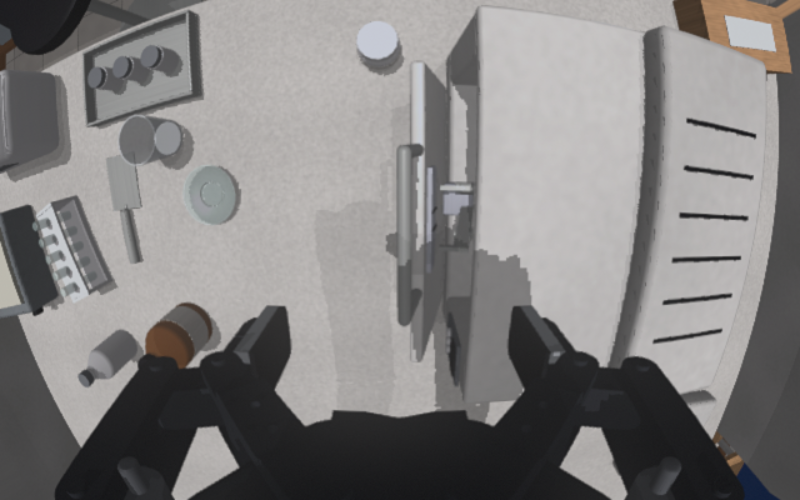

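The bar is clear in the wrist image, running from (404,148) to (404,322), just to the outer side of the door. Roof corners are at (479,8) and (466,400).

Run:
```python
from h import *
np.set_printoptions(precision=4,suppress=True)
s=np.load("s1.npy",allow_pickle=True).item()
w=lambda x,y:(x/1.25,y/1.25)
for z in(.258,.264,.27):
    a=onz("wrist",w(404,147),z,s);b=onz("wrist",w(404,323),z,s);print(z,a,b,np.linalg.norm(a-b),(a+b)/2)
a=onz("wrist",w(480,8),.225,s);b=onz("wrist",w(466,401),.225,s);print("roof",a,b,np.linalg.norm(a-b),(a+b)/2)
a=onz("wrist",w(418,63),.2186,s);b=onz("wrist",w(416,360),.2186,s);print("door edge",a,b,np.linalg.norm(a-b),(a+b)/2)
a=(.635,-.078,.264);print(proj("top",a),proj("side",a))
for k in(-.06,.06):
    p=np.array([.635+k*.996,-.078-k*.088,.264]);t=proj("top",p);q=proj("side",p);print((t-[365,110])*[4,3.6],(q-[190,175])*3.7)
```

```text
0.258 [ 0.6978 -0.0904  0.258 ] [ 0.5672 -0.0792  0.258 ] 0.1310851441623011 [ 0.6325 -0.0848  0.258 ]
0.264 [ 0.6979 -0.0903  0.264 ] [ 0.5703 -0.0793  0.264 ] 0.12811006227641422 [ 0.6341 -0.0848  0.264 ]
0.27 [ 0.6981 -0.0903  0.27  ] [ 0.5734 -0.0795  0.27  ] 0.1251349803905276 [ 0.6358 -0.0849  0.27  ]
roof [ 0.8045 -0.1596  0.225 ] [ 0.4562 -0.1311  0.225 ] 0.3494587289457448 [ 0.6303 -0.1453  0.225 ]
door edge [ 0.7621 -0.1075  0.2186] [ 0.5066 -0.0857  0.2186] 0.2564868325671755 [ 0.6344 -0.0966  0.2186]
[398.2282 179.9931] [252.2043 233.4166]
[128.9225 332.314 ] [205.6067 132.8582]
[136.8138 173.4326] [255.5988 302.456 ]
```

Bar centre is (0.634,-0.085), z≈0.266, and the door ≈0.255 rad. Descending to TCP z=0.247 and closing.

>>> jog_arm:
  increments:
    - [0, 0, 0, 40, 4, 0, 1]
    - [0, 0, 0, 80, 4, 0, 1]
    - [0, 0, 0, 110, 4, 0, 0.8]
    - [0, 0, 0, 134, 4, 0, 0.6]
    - [0, 0, 0, 134, 4, 0, 0.3]
    - [0, 0, 0, 134, 4, 0, 0.05]
    - [0, 0, 0, 134, 4, 0, 0.05]
    - [0, 0, 0, 134, 4, 0, 0.05]
    - [0, 0, 0, 134, 4, 0, 0.05]
    - [0, 0, 0, 134, 4, 0, 0.05]
  force: 30

```text
time: 3.2
ee_pos: [0.6352, -0.0843, 0.2492]
orientation: [[0.003, -0.088, -0.996], [-0.0, -0.996, 0.088], [-1.0, 0.0, -0.003]]
contact_force: [-1.1, -0.3, 5.8]
opening: 0.0088
```

Run:
```python
from h import *
s=ctrl.sense(); im=ctrl.camera("wrist"); cv2.imwrite("pics/w2.png",cv2.resize(im[:,:,::-1],None,fx=1.25,fy=1.25)); print(s["ee_pos"],s["opening"])
```

```text
[ 0.6352328  -0.08429151  0.2492157 ] 0.008794287825356134
```

View pics/w2.png

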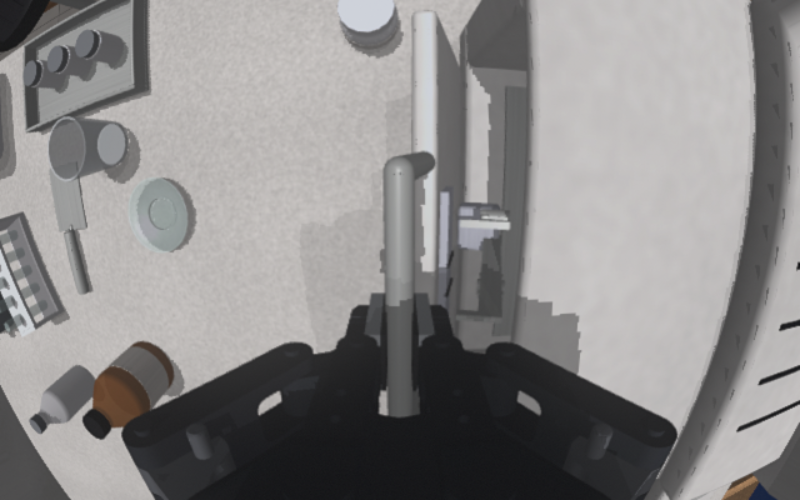

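The bar sits between the pads: grip 8.8 mm, radius from hinge 0.217 m against 0.215 expected. I'll work out the arc table.

Run:
```python
import numpy as np
f=np.linspace(.285,1.599,31)[1:]
for i,p in enumerate(f): print(i+1,round(p,3),"x",round(1e3*(.2064-.2151*np.cos(p))),"y",round(-1e3*(.2151*np.sin(p)-.0605)))
```

```text
1 0.329 x 3 y -9
2 0.373 x 6 y -18
3 0.416 x 10 y -27
4 0.46 x 14 y -35
5 0.504 x 18 y -43
6 0.548 x 23 y -52
7 0.592 x 28 y -59
8 0.635 x 33 y -67
9 0.679 x 39 y -75
10 0.723 x 45 y -82
11 0.767 x 51 y -89
12 0.811 x 58 y -95
13 0.854 x 65 y -102
14 0.898 x 72 y -108
15 0.942 x 80 y -113
16 0.986 x 88 y -119
17 1.03 x 96 y -124
18 1.073 x 104 y -129
19 1.117 x 112 y -133
20 1.161 x 121 y -137
21 1.205 x 129 y -140
22 1.249 x 138 y -144
23 1.292 x 147 y -146
24 1.336 x 156 y -149
25 1.38 x 166 y -151
26 1.424 x 175 y -152
27 1.468 x 184 y -153
28 1.511 x 194 y -154
29 1.555 x 203 y -155
30 1.599 x 212 y -155
```

>>> jog_arm:
  increments:
    - [0, 0, 0, 3, -9, 0, 0.05]
    - [0, 0, 0, 6, -18, 0, 0.05]
    - [0, 0, 0, 10, -27, 0, 0.05]
    - [0, 0, 0, 14, -35, 0, 0.05]
    - [0, 0, 0, 18, -43, 0, 0.05]
    - [0, 0, 0, 23, -52, 0, 0.05]
    - [0, 0, 0, 28, -59, 0, 0.05]
    - [0, 0, 0, 33, -67, 0, 0.05]
    - [0, 0, 0, 39, -75, 0, 0.05]
    - [0, 0, 0, 45, -82, 0, 0.05]
    - [0, 0, 0, 45, -82, 0, 0.05]

```text
time: 4.35
ee_pos: [0.6424, 0.0006, 0.2031]
orientation: [[0.002, -0.085, -0.996], [0.002, -0.996, 0.085], [-1.0, -0.003, -0.002]]
contact_force: [-0.1, 6.4, 3.0]
opening: 0.0087
```

>>> jog_arm:
  increments:
    - [0, 0, 0, 6, -7, 0, 0.05]
    - [0, 0, 0, 13, -13, 0, 0.05]
    - [0, 0, 0, 20, -20, 0, 0.05]
    - [0, 0, 0, 27, -26, 0, 0.05]
    - [0, 0, 0, 35, -31, 0, 0.05]
    - [0, 0, 0, 43, -37, 0, 0.05]
    - [0, 0, 0, 51, -42, 0, 0.05]
    - [0, 0, 0, 59, -47, 0, 0.05]
    - [0, 0, 0, 67, -51, 0, 0.05]
    - [0, 0, 0, 76, -55, 0, 0.05]
    - [0, 0, 0, 84, -58, 0, 0.05]
    - [0, 0, 0, 84, -58, 0, 0.05]

```text
time: 5.55
ee_pos: [0.6475, 0.0601, 0.1187]
orientation: [[0.002, -0.084, -0.996], [0.005, -0.996, 0.084], [-1.0, -0.005, -0.001]]
contact_force: [0.4, 12.0, 0.8]
opening: 0.0086
```

>>> jog_arm:
  increments:
    - [0, 0, 0, 9, -6, 0, 0.05]
    - [0, 0, 0, 18, -8, 0, 0.05]
    - [0, 0, 0, 27, -11, 0, 0.05]
    - [0, 0, 0, 37, -13, 0, 0.05]
    - [0, 0, 0, 46, -15, 0, 0.05]
    - [0, 0, 0, 55, -16, 0, 0.05]
    - [0, 0, 0, 65, -17, 0, 0.05]
    - [0, 0, 0, 74, -18, 0, 0.05]
    - [0, 0, 0, 80, -18, 0, 0.05]
    - [0, 0, 0, 80, -18, 0, 0.05]

```text
time: 6.55
ee_pos: [0.6489, 0.0762, 0.0378]
orientation: [[0.001, -0.086, -0.996], [0.003, -0.996, 0.086], [-1.0, -0.003, -0.0]]
contact_force: [1.8, 8.7, -4.0]
opening: 0.009
```

>>> jog_arm:
  increments:
    - [0, 0, 0, 3, 0, 0, 0.05]
    - [0, 0, 0, 6, 0, 0, 0.05]
    - [0, 0, 0, 8, 0, 0, 0.05]
    - [0, 0, 0, 8, 0, 0, 0.05]

```text
time: 6.95
ee_pos: [0.6489, 0.0762, 0.0304]
orientation: [[0.001, -0.086, -0.996], [0.003, -0.996, 0.086], [-1.0, -0.003, -0.001]]
contact_force: [0.8, 9.2, -2.5]
opening: 0.009
```

Run:
```python
from h import *
s=ctrl.sense(); im=ctrl.camera("wrist"); cv2.imwrite("pics/w3.png",cv2.resize(im[:,:,::-1],None,fx=1.25,fy=1.25)); print(s["ee_pos"],s["opening"])
im=ctrl.camera("side")[170:330,190:330];cv2.imwrite("pics/s3.png",cv2.resize(im[:,:,::-1],None,fx=3.7,fy=3.7))
```

```text
[0.64888325 0.0761959  0.03037834] 0.009015738052234866
```

View pics/w3.png

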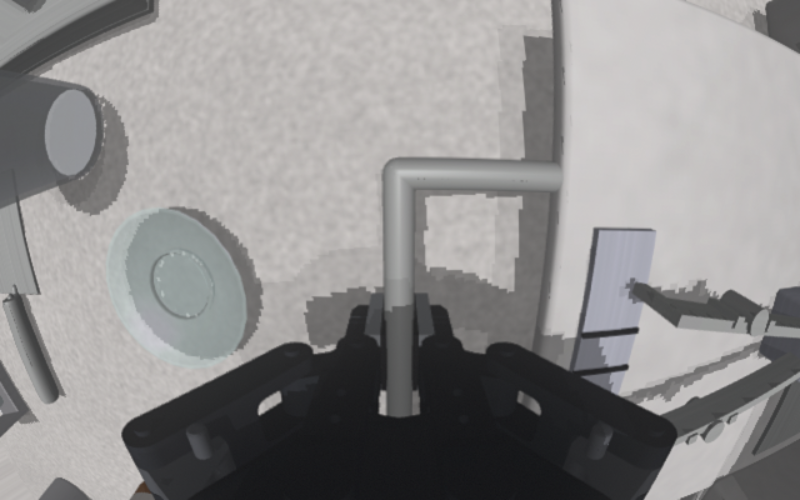

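View pics/s3.png

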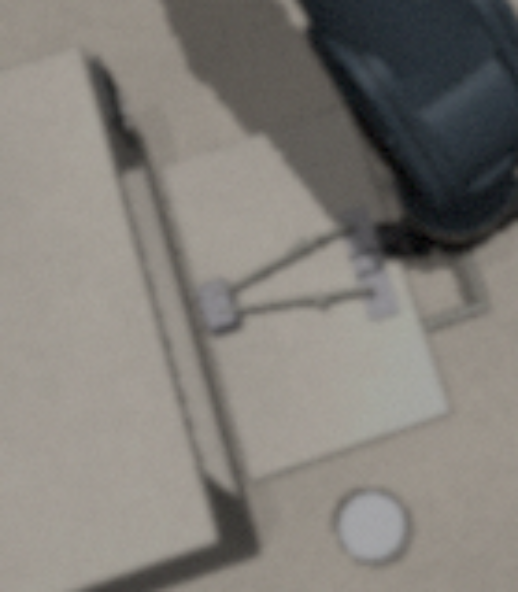

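The door is near level, but no stop force yet, so I'll press a little further.

>>> jog_arm:
  increments:
    - [0, 0, 0, 2, 0, 0, 0.05]
    - [0, 0, 0, 4, 0, 0, 0.05]
    - [0, 0, 0, 6, 0, 0, 0.05]
    - [0, 0, 0, 6, 0, 0, 0.05]

```text
time: 7.45
ee_pos: [0.6493, 0.0761, 0.0277]
orientation: [[0.003, -0.086, -0.996], [0.003, -0.996, 0.087], [-1.0, -0.003, -0.003]]
contact_force: [-9.7, 7.6, 28.5]
opening: 0.0091
```

The stop is reached (28 N up at TCP z≈0.028). Unloading, opening part-way and rising.

>>> jog_arm:
  increments:
    - [0, 0, 0, -6, 0, 0, 0.05]
    - [0, 0, 0, -6, 0, 0, 0.4]
    - [0, 0, 0, -6, 0, 0, 0.4]
    - [0, 0, 0, -6, 0, 0, 0.4]
    - [0, 0, 0, -10, 0, 0, 0.4]
    - [0, 0, 0, -20, 0, 0, 0.4]
    - [0, 0, 0, -50, 0, 0, 0.5]
    - [0, 0, 0, -90, 0, 0, 1]
    - [0, 0, 0, -130, 0, 0, 1]
    - [0, 0, 0, -170, 0, 0, 1]
    - [0, 0, 0, -170, 0, 0, 1]

```text
time: 8.55
ee_pos: [0.6515, 0.0737, 0.2013]
orientation: [[0.01, -0.089, -0.996], [0.002, -0.996, 0.089], [-1.0, -0.003, -0.01]]
contact_force: [0.2, -0.0, 0.0]
opening: 0.0855
```

Run:
```python
from h import *
s=ctrl.sense(); np.save("s4.npy",s,allow_pickle=True); im=ctrl.camera("wrist"); cv2.imwrite("pics/w4.png",cv2.resize(im[:,:,::-1],None,fx=1.25,fy=1.25)); print(s["ee_pos"],s["opening"],s["joint_positions"])
```

```text
[0.65145176 0.07365231 0.20132414] 0.08550574189808756 [  -7.87592135   32.33229915   -4.4519891    88.37346989    2.81195994
   58.8040923  -108.15732488]
```

View pics/w4.png

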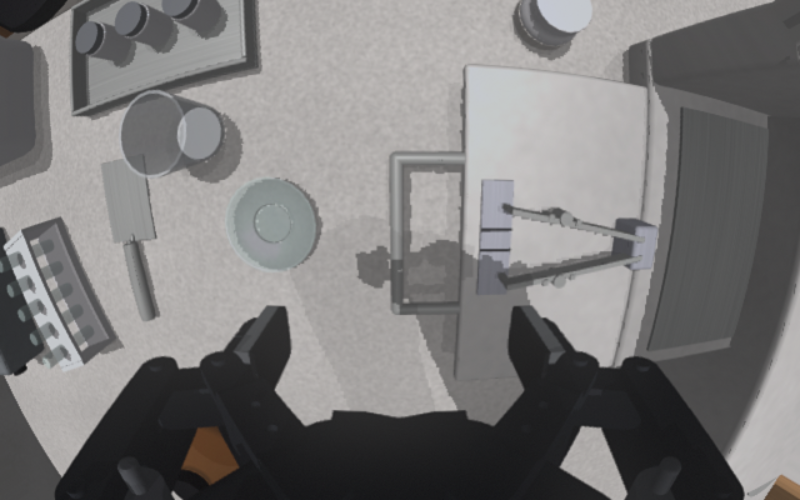

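The door is down. The gauge plate runs (482,180)–(509,292) with lines at rows 230/249, forceps bosses are at about (567,217) and (558,281), and the pivot block is at (635,243). Measuring these.

Run:
```python
from h import *
np.set_printoptions(precision=4,suppress=True)
s=np.load("s4.npy",allow_pickle=True).item()
w=lambda x,y:(x/1.25,y/1.25)
W=lambda x,y,z:onz("wrist",w(x,y),z,s)
out=np.array([.087,.9962]);yh=np.array([.9962,-.087]);hg=np.array([.630,-.1453])
def rep(n,p): d=p[:2]-hg; print(n,p,"out",round(d@out,4),"y",round(d@yh,4))
rep("bar+",W(396,155,.054));rep("bar-",W(396,312,.054))
for c in((482,180),(515,180),(478,293),(509,292)): rep("gauge",W(*c,.064))
rep("edge+",W(466,66,.06));rep("edge-",W(457,377,.06))
rep("boss+",W(567,217,.097));rep("boss-",W(558,281,.097))
rep("tip+",W(508,209,.078));rep("tip-",W(503,280,.078))
```

```text
bar+ [0.7104 0.0711 0.054 ] out 0.2226 y 0.0613
bar- [0.5845 0.0826 0.054 ] out 0.2231 y -0.0652
gauge [0.6879 0.0098 0.064 ] out 0.1596 y 0.0441
gauge [ 0.6863 -0.0155  0.064 ] out 0.1342 y 0.0448
gauge [0.5993 0.0161 0.064 ] out 0.1581 y -0.0446
gauge [ 0.5974 -0.0095  0.064 ] out 0.1325 y -0.0443
edge+ [0.773  0.0144 0.06  ] out 0.1716 y 0.1285
edge- [0.5179 0.0346 0.06  ] out 0.1694 y -0.1274
boss+ [ 0.6629 -0.0435  0.097 ] out 0.1043 y 0.0239
boss- [ 0.6162 -0.0379  0.097 ] out 0.1057 y -0.0231
tip+ [ 0.6676 -0.0054  0.078 ] out 0.1426 y 0.0252
tip- [ 0.6139 -0.0008  0.078 ] out 0.1425 y -0.0286
```

The outs all read ~6 mm long (gauge 0.146 vs 0.140, edge 0.1705 vs 0.165), so the hinge is 6 mm further out than I had it; spacings match a level door. Boss midpoint is (0.6395,-0.041). I'll rotate the jaws along the hinge and hover above it.

>>> jog_arm:
  increments:
    - [-0.14, 0, 0, 0, 10, 0, 1]
    - [-0.28, 0, 0, 0, 20, 0, 1]
    - [-0.42, 0, 0, 0, 30, 0, 1]
    - [-0.56, 0, 0, 0, 40, 0, 1]
    - [-0.7, 0, 0, 0, 50, 0, 1]
    - [-0.84, 0, 0, 0, 60, 1, 1]
    - [-0.98, 0, 0, 0, 70, 1, 1]
    - [-1.12, 0, 0, 0, 80, 1, 1]
    - [-1.26, 0, 0, 0, 90, 2, 1]
    - [-1.4, 0, 0, 0, 105, 2, 1]
    - [-1.54, 0, 0, 0, 115, 2, 1]
    - [-1.571, 0, 0, 0, 115, 2, 1]

```text
time: 9.8
ee_pos: [0.6356, -0.0433, 0.1934]
orientation: [[-0.002, 0.996, -0.087], [-0.001, -0.087, -0.996], [-1.0, -0.002, 0.001]]
contact_force: [0.5, -0.5, 0.1]
opening: 0.0855
```

>>> jog_arm:
  increments:
    - [0, 0, 0, 0, 0, 0, 1]
    - [0, 0, 0, 0, 0, 0, 1]

```text
time: 10.0
ee_pos: [0.6362, -0.04, 0.1941]
orientation: [[-0.0, 0.996, -0.09], [0.001, -0.09, -0.996], [-1.0, -0.0, -0.001]]
contact_force: [-0.5, 0.7, -0.2]
opening: 0.0854
```

Run:
```python
from h import *
s=ctrl.sense(); np.save("s5.npy",s,allow_pickle=True); im=ctrl.camera("wrist"); cv2.imwrite("pics/w5.png",cv2.resize(im[:,:,::-1],None,fx=1.25,fy=1.25)); print(s["ee_pos"],s["opening"],s["joint_positions"])
```

```text
[ 0.636158   -0.03999339  0.19408859] 0.0853923845572846 [ 16.70189292  33.48422723 -28.59849178  90.60270007  17.62100013
  60.46354323 -21.82070547]
```

View pics/w5.png

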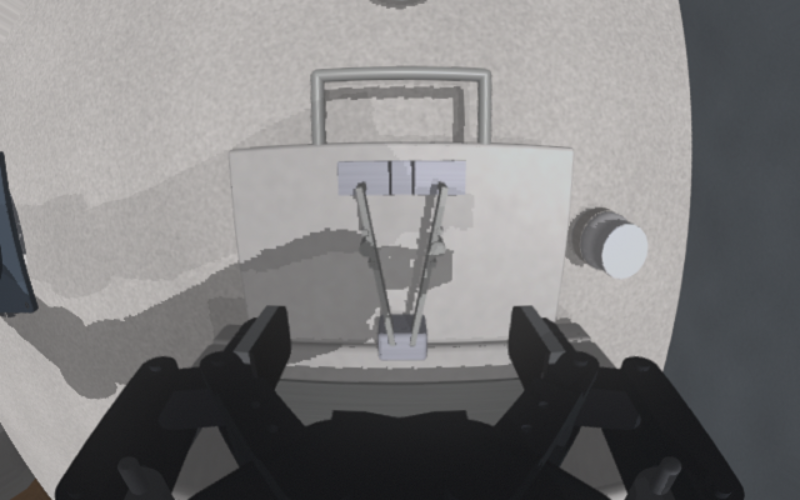

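Run:
```python
import cv2
a=cv2.imread("pics/w5.png")[140:370,300:500]; cv2.imwrite("pics/w5z.png",cv2.resize(a,None,fx=2.6,fy=2.6,interpolation=cv2.INTER_CUBIC))
```

```text
(no output)
```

View pics/w5z.png

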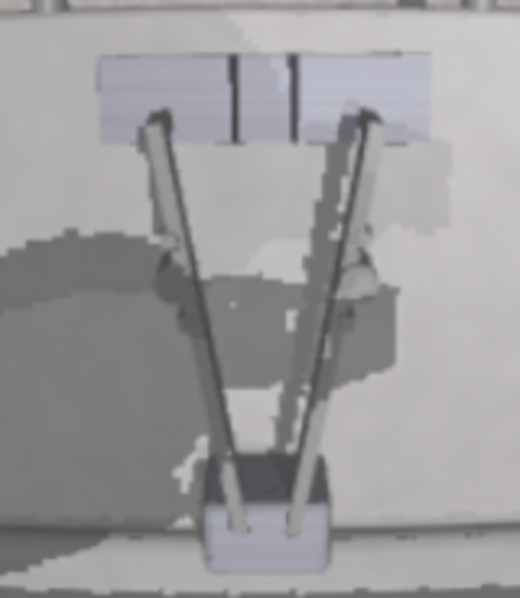

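In the zoom the boss outer edges are at about (157,280) left and (376,278) right, with gauge lines at cols 234/293 and tips at about (160,118) and (370,118).

Run:
```python
from h import *
np.set_printoptions(precision=4,suppress=True)
s=np.load("s5.npy",allow_pickle=True).item()
w=lambda x,y:((300+x/2.6)/1.25,(140+y/2.6)/1.25)
out=np.array([.088,.9961]);yh=np.array([.9961,-.088]);hg=np.array([.6305,-.139])
def rep(n,x,y,z): p=onz("wrist",w(x,y),z,s);d=p[:2]-hg; print(n,p,"out",round(d@out,4),"y",round(d@yh,4))
rep("padL",157,280,.092);rep("padR",376,278,.092)
for c in((98,55),(430,52),(100,143),(431,143)): rep("gauge",*c,.064)
rep("line in",237,100,.064);rep("line in",290,100,.064)
rep("tip",165,125,.075);rep("tip",365,125,.075)
rep("hinge edge",30,525,.06);rep("hinge edge",450,535,.06)
```

```text
padL [ 0.6117 -0.0391  0.092 ] out 0.0978 y -0.0275
padR [ 0.6669 -0.0436  0.092 ] out 0.0982 y 0.0279
gauge [0.599  0.0174 0.064 ] out 0.153 y -0.0451
gauge [0.6885 0.0102 0.064 ] out 0.1537 y 0.0447
gauge [ 0.5968 -0.0067  0.064 ] out 0.1288 y -0.0452
gauge [ 0.6872 -0.0149  0.064 ] out 0.1286 y 0.0456
line in [0.6353 0.0013 0.064 ] out 0.1402 y -0.0075
line in [0.6496 0.     0.064 ] out 0.1402 y 0.0068
tip [ 0.6163 -0.0023  0.075 ] out 0.1349 y -0.0261
tip [ 0.6683 -0.0069  0.075 ] out 0.1349 y 0.026
hinge edge [ 0.5563 -0.1256  0.06  ] out 0.0068 y -0.0751
hinge edge [ 0.6897 -0.1409  0.06  ] out 0.0034 y 0.0592
```

Everything agrees with the given sizes: pads 55.4 mm apart, gauge 90 mm wide, lines 14.3 mm apart. Now descending to TCP z≈0.067, centred, with the jaws open.

>>> jog_arm:
  increments:
    - [0, 0, 0, 40, 3, 0, 1]
    - [0, 0, 0, 80, 3, 0, 1]
    - [0, 0, 0, 100, 3, 0, 1]
    - [0, 0, 0, 115, 3, 0, 1]
    - [0, 0, 0, 123, 3, 0, 1]
    - [0, 0, 0, 127, 3, 0, 1]
    - [0, 0, 0, 127, 3, 0, 0.9]
    - [0, 0, 0, 127, 3, 0, 0.8]
    - [0, 0, 0, 127, 3, 0, 0.75]
    - [0, 0, 0, 127, 3, 0, 0.75]
  force: 30

```text
time: 11.05
ee_pos: [0.6396, -0.0413, 0.068]
orientation: [[0.001, 0.996, -0.088], [-0.0, -0.088, -0.996], [-1.0, 0.001, -0.0]]
contact_force: [-0.7, 0.5, -0.1]
opening: 0.0641
```

Run:
```python
from h import *
s=ctrl.sense(); np.save("s6.npy",s,allow_pickle=True); im=ctrl.camera("wrist"); cv2.imwrite("pics/w6.png",cv2.resize(im[:,:,::-1],None,fx=1.25,fy=1.25)); print(s["ee_pos"],s["opening"])
```

```text
[ 0.63964425 -0.04128613  0.06800707] 0.06414816510333037
```

View pics/w6.png

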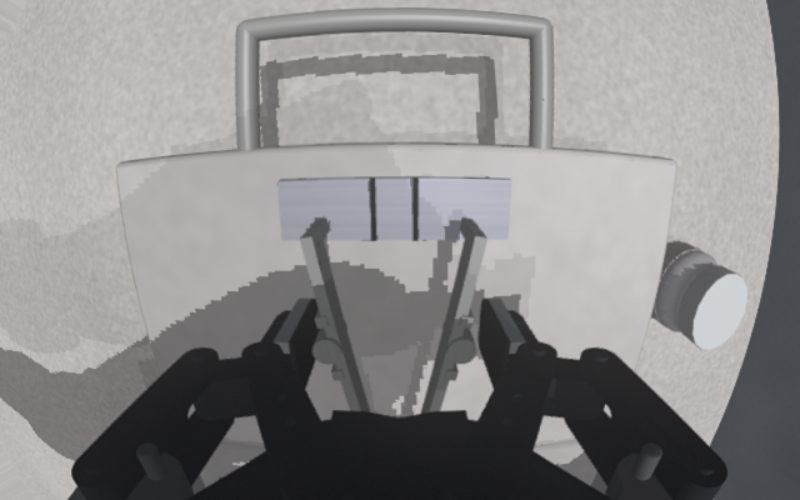

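The pads stand outside both bosses, at (325,350) and (460,350), symmetric and clear of them. Closing gradually to 0.46 (39 mm).

>>> jog_arm:
  increments:
    - [0, 0, 0, 0, 0, 0, 0.7]
    - [0, 0, 0, 0, 0, 0, 0.65]
    - [0, 0, 0, 0, 0, 0, 0.6]
    - [0, 0, 0, 0, 0, 0, 0.55]
    - [0, 0, 0, 0, 0, 0, 0.52]
    - [0, 0, 0, 0, 0, 0, 0.49]
    - [0, 0, 0, 0, 0, 0, 0.46]
    - [0, 0, 0, 0, 0, 0, 0.46]
    - [0, 0, 0, 0, 0, 0, 0.46]
    - [0, 0, 0, 0, 0, 0, 0.46]

```text
time: 12.1
ee_pos: [0.6395, -0.0401, 0.0675]
orientation: [[0.001, 0.996, -0.087], [0.001, -0.087, -0.996], [-1.0, 0.0, -0.001]]
contact_force: [-0.9, 5.0, 3.1]
opening: 0.0391
```

Run:
```python
from h import *
s=ctrl.sense(); np.save("s7.npy",s,allow_pickle=True); im=ctrl.camera("wrist"); cv2.imwrite("pics/w7.png",im[:,:,::-1]);cv2.imwrite("pics/w7z.png",cv2.resize(im[130:320,220:420,::-1],None,fx=3.1,fy=3.1,interpolation=cv2.INTER_CUBIC)); print(s["ee_pos"],s["opening"],s["contact_force"])
```

```text
[ 0.63953169 -0.04014671  0.06748172] 0.03909518996856655 [-0.93997121  5.02497656  3.10788192]
```

View pics/w7z.png

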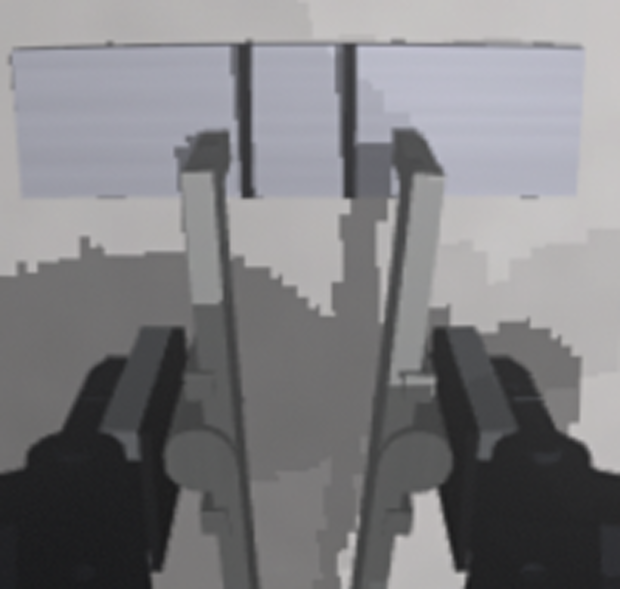

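Both bosses are held square between the pads and the tips are closing symmetrically about the lines. Closing to 32 mm.

>>> jog_arm:
  increments:
    - [0, 0, 0, 0, 0, 0, 0.44]
    - [0, 0, 0, 0, 0, 0, 0.42]
    - [0, 0, 0, 0, 0, 0, 0.4]
    - [0, 0, 0, 0, 0, 0, 0.385]
    - [0, 0, 0, 0, 0, 0, 0.377]
    - [0, 0, 0, 0, 0, 0, 0.377]
    - [0, 0, 0, 0, 0, 0, 0.377]
    - [0, 0, 0, 0, 0, 0, 0.377]
    - [0, 0, 0, 0, 0, 0, 0.377]

```text
time: 13.05
ee_pos: [0.6398, -0.0399, 0.0678]
orientation: [[0.001, 0.996, -0.087], [0.001, -0.087, -0.996], [-1.0, 0.001, -0.002]]
contact_force: [0.1, 5.3, 3.9]
opening: 0.032
```

Run:
```python
from h import *
s=ctrl.sense(); np.save("s8.npy",s,allow_pickle=True); im=ctrl.camera("wrist"); cv2.imwrite("pics/w8.png",im[:,:,::-1]);cv2.imwrite("pics/w8z.png",cv2.resize(im[135:205,270:370,::-1],None,fx=8,fy=8,interpolation=cv2.INTER_CUBIC)); print(s["ee_pos"],s["opening"],s["contact_force"])
cv2.imwrite("pics/w8b.png",cv2.resize(im[:,:,::-1],None,fx=1.25,fy=1.25))
```

```text
[ 0.63982318 -0.03986647  0.06776352] 0.03198578485934948 [0.09271623 5.25398602 3.90588019]
```

View pics/w8z.png

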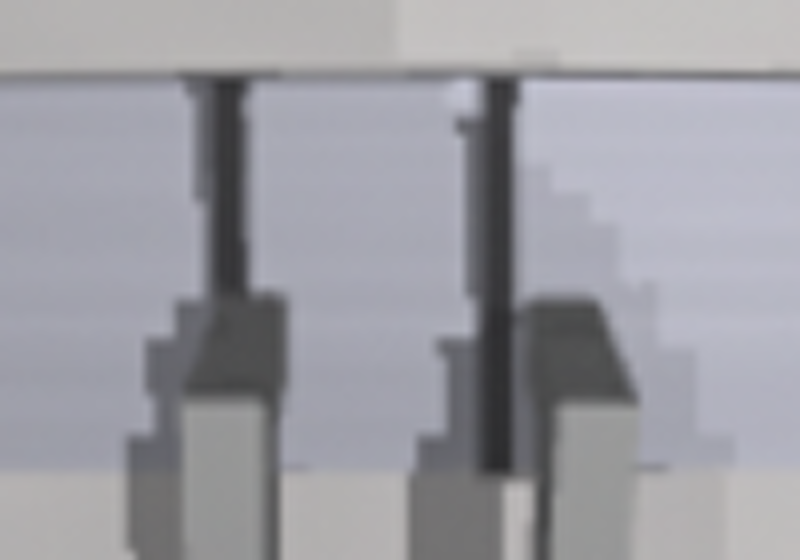

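View pics/w8b.png

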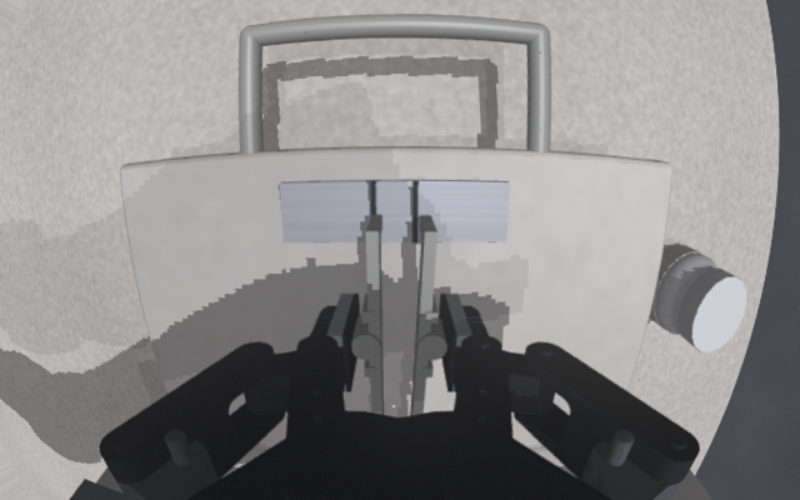

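Tip inner edges in the zoom: upper edge (268,397)/(555,402), lower edge (287,298)/(527,300). Gauge line inner edges are at 246 and 483.

Run:
```python
from h import *
np.set_printoptions(precision=4,suppress=True)
s=np.load("s8.npy",allow_pickle=True).item()
out=np.array([.088,.9961]);yh=np.array([.9961,-.088]);hg=np.array([.6305,-.139])
w=lambda x,y:(270+(x+.5)/8-.5,135+(y+.5)/8-.5)
def q(x,y,z): d=onz("wrist",w(x,y),z,s)[:2]-hg; return np.array([d@out,d@yh])
for n,a,b,zs in(("up",(268,397),(555,402),(.093,.095,.097)),("low",(287,298),(527,300),(.066,.069,.072,.075)),("lines",(246,200),(483,200),(.064,)),("gaugeW",(-326,100),(1450,100),())):
    for z in zs: A,B=q(*a,z),q(*b,z); print(n,z,A,B,"gap",round(1e3*(B[1]-A[1]),2))
```

```text
up 0.093 [ 0.1411 -0.0046] [0.1408 0.0093] gap 13.87
up 0.095 [ 0.1415 -0.0045] [0.1413 0.0091] gap 13.63
up 0.097 [ 0.142  -0.0044] [0.1418 0.009 ] gap 13.39
low 0.066 [ 0.1405 -0.0048] [0.1404 0.0093] gap 14.15
low 0.069 [ 0.1411 -0.0047] [0.141  0.0091] gap 13.85
low 0.072 [ 0.1417 -0.0046] [0.1416 0.009 ] gap 13.56
low 0.075 [ 0.1423 -0.0044] [0.1422 0.0088] gap 13.26
lines 0.064 [ 0.146  -0.0073] [0.146  0.0067] gap 14.05
```

The gap is 13.6–14.1 mm depending on the assumed edge height, against 14.05 for the lines, and the fingers are at 32.0 mm as specified. The pair sits ~2.3 mm to the +y side, so I'll centre it gently and recheck.

>>> jog_arm:
  increments:
    - [0, 0, 0, 0, -0.5, 0, 0.377]
    - [0, 0, 0, 0, -1, 0, 0.377]
    - [0, 0, 0, 0, -1.5, 0, 0.377]
    - [0, 0, 0, 0, -1.5, 0, 0.377]
    - [0, 0, 0, 0, -1.5, 0, 0.377]
    - [0, 0, 0, 0, -1.5, 0, 0.377]
    - [0, 0, 0, 0, -1.5, 0, 0.377]

```text
time: 13.8
ee_pos: [0.6385, -0.0399, 0.0678]
orientation: [[0.002, 0.996, -0.087], [0.001, -0.087, -0.996], [-1.0, 0.001, -0.002]]
contact_force: [0.0, 4.7, 3.8]
opening: 0.0324
```

Run:
```python
from h import *
s=ctrl.sense(); np.save("s9.npy",s,allow_pickle=True); im=ctrl.camera("wrist"); cv2.imwrite("pics/w9.png",im[:,:,::-1]);cv2.imwrite("pics/w9z.png",cv2.resize(im[135:205,270:370,::-1],None,fx=8,fy=8,interpolation=cv2.INTER_CUBIC)); print(s["ee_pos"],s["opening"],s["contact_force"],s["time"])
im=ctrl.camera("side")[170:330,190:330];cv2.imwrite("pics/s9.png",cv2.resize(im[:,:,::-1],None,fx=3.7,fy=3.7))
```

```text
[ 0.63853196 -0.03985583  0.06775598] 0.03241928147528494 [0.03020546 4.65788505 3.84342585] 13.8
```

View pics/w9z.png

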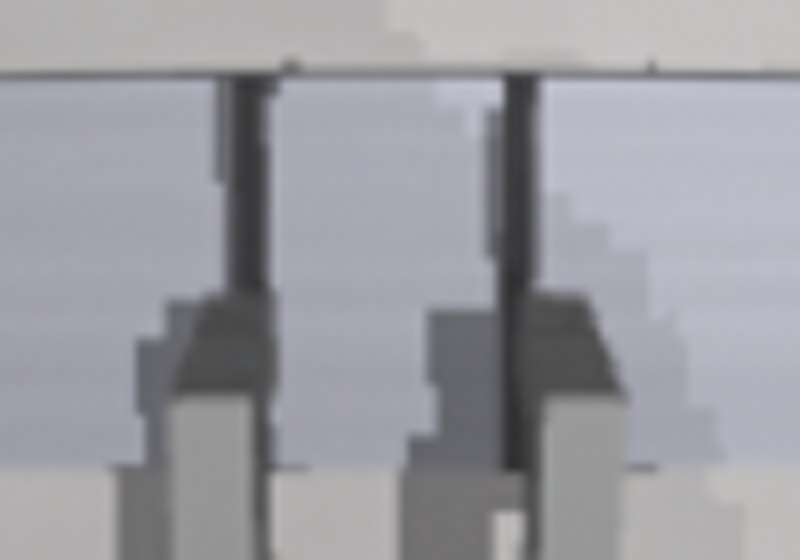

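View pics/s9.png

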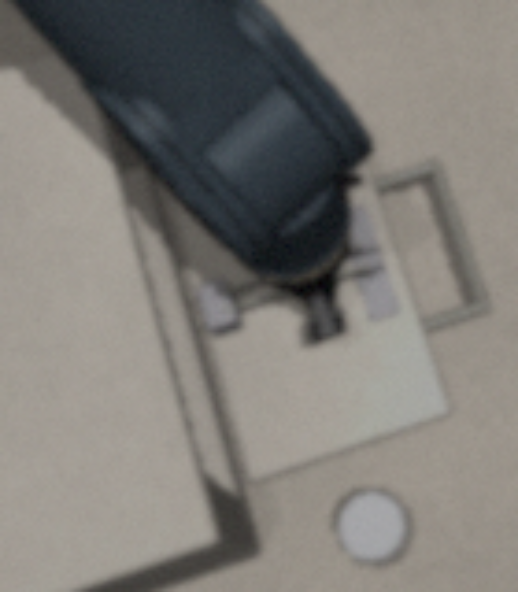

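Run:
```python
from h import *
out=np.array([.088,.9961]);yh=np.array([.9961,-.088]);hg=np.array([.6305,-.139])
i=0
def measure(im,s):
    g=cv2.cvtColor(cv2.resize(im[135:205,270:370],None,fx=8,fy=8,interpolation=cv2.INTER_CUBIC),cv2.COLOR_RGB2GRAY).astype(float)
    return g
o=[]
for k in range(4):
    s=ctrl.sense(); im=ctrl.camera("wrist"); o.append(s["opening"])
print(np.round(o,5),ctrl.sense()["time"],s["ee_pos"])
g=measure(im,s)
for y in (320,345,370,420,440):
    r=g[y-4:y+5].mean(0); d=np.gradient(cv2.GaussianBlur(r[None],(0,0),3)[0])
    pk=[x for x in range(5,795) if abs(d[x])>1.2 and abs(d[x])==abs(d[x-4:x+5]).max()]
    print(y,[(x,round(d[x],1)) for x in pk])
w=lambda x,y:(270+(x+.5)/8-.5,135+(y+.5)/8-.5)
def q(x,y,z): d=onz("wrist",w(x,y),z,s)[:2]-hg; return np.array([d@out,d@yh])
for n,a,b,zs in(("up",(251,395),(543,397),(.089,.092,.095)),("low",(275,300),(522,300),(.066,.069,.072)),("lines",(268,200),(506,200),(.064,))):
    for z in zs: A,B=q(*a,z),q(*b,z); print(n,z,A.round(4),B.round(4),"gap",round(1e3*(B[1]-A[1]),2))
```

```text
[0.03235 0.03217 0.03249 0.0327 ] 14.1 [ 0.63855192 -0.03988518  0.06776255]
320 [(165, np.float64(-4.3)), (194, np.float64(-1.8)), (276, np.float64(4.9)), (426, np.float64(-4.7)), (502, np.float64(-3.4)), (520, np.float64(1.7)), (596, np.float64(5.2))]
345 [(135, np.float64(-4.7)), (189, np.float64(-1.5)), (278, np.float64(5.7)), (426, np.float64(-4.6)), (502, np.float64(-3.4)), (517, np.float64(1.4)), (605, np.float64(5.2))]
370 [(135, np.float64(-5.1)), (178, np.float64(-1.4)), (278, np.float64(5.6)), (426, np.float64(-4.4)), (502, np.float64(-3.4)), (515, np.float64(1.3)), (613, np.float64(4.4))]
420 [(144, np.float64(-4.5)), (170, np.float64(2.5)), (252, np.float64(-5.4)), (270, np.float64(6.2)), (437, np.float64(-4.3)), (502, np.float64(-3.4)), (522, np.float64(1.5)), (542, np.float64(4.9))]
440 [(144, np.float64(-4.8)), (165, np.float64(2.4)), (252, np.float64(-5.5)), (273, np.float64(5.0)), (407, np.float64(-4.1)), (502, np.float64(-3.5)), (522, np.float64(1.5)), (541, np.float64(6.1))]
up 0.089 [ 0.1401 -0.0069] [0.14   0.0077] gap 14.59
up 0.092 [ 0.1408 -0.0067] [0.1407 0.0075] gap 14.23
up 0.095 [ 0.1415 -0.0066] [0.1414 0.0073] gap 13.86
low 0.066 [ 0.1403 -0.0068] [0.1403 0.0078] gap 14.56
low 0.069 [ 0.1409 -0.0067] [0.1409 0.0076] gap 14.26
low 0.072 [ 0.1415 -0.0065] [0.1415 0.0074] gap 13.95
lines 0.064 [ 0.1459 -0.0073] [0.1459 0.0068] gap 14.1
```

Two signs agree that the gap is now a little wide: finger reading 32.4 mm, and an image gap of ~14.2–14.5 mm. Trimming slightly.

>>> jog_arm:
  increments:
    - [0, 0, 0, 0, 0, 0, 0.373]
    - [0, 0, 0, 0, 0, 0, 0.373]
    - [0, 0, 0, 0, 0, 0, 0.373]
    - [0, 0, 0, 0, 0, 0, 0.373]
    - [0, 0, 0, 0, 0, 0, 0.373]
    - [0, 0, 0, 0, 0, 0, 0.373]

```text
time: 14.7
ee_pos: [0.6386, -0.0398, 0.0678]
orientation: [[0.002, 0.996, -0.087], [0.001, -0.087, -0.996], [-1.0, 0.002, -0.002]]
contact_force: [0.6, 4.9, 3.6]
opening: 0.0318
```

Run:
```python
from h import *
o=[]
for k in range(6):
    s=ctrl.sense(); im=ctrl.camera("wrist"); o.append(s["opening"])
print(np.round(o,5),np.mean(o),s["time"],s["contact_force"])
cv2.imwrite("pics/w10z.png",cv2.resize(im[135:205,270:370,::-1],None,fx=8,fy=8,interpolation=cv2.INTER_CUBIC))
```

```text
[0.03184 0.03149 0.03177 0.03206 0.03188 0.03227] 0.03188568559448382 14.95 [0.55684605 4.88889543 4.21359763]
```

View pics/w10z.png

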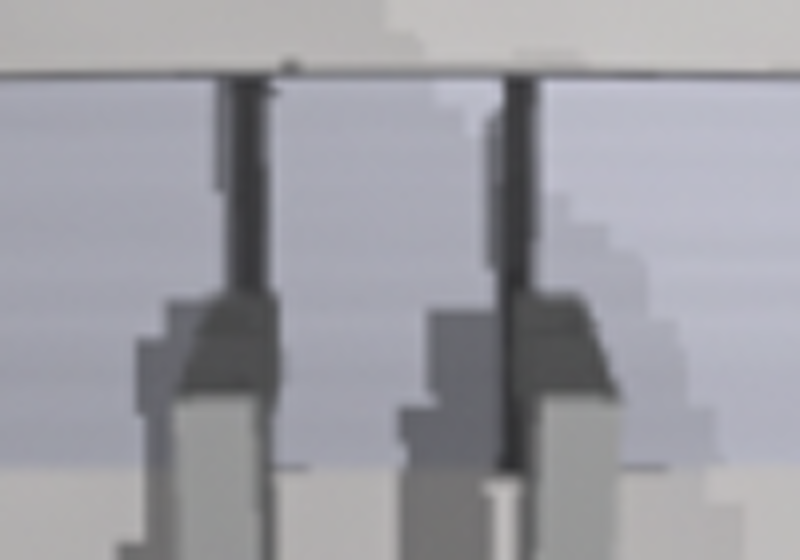

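The tips now lie over the line edges (upper inner edges at 256/540, ~14 mm). Finger readings average 31.9 mm and are steady, and the force is about 5 N. Handing in while holding.

```bash
python3 -c "
from workcell import ctrl
print(ctrl.hand_in())"
```

```text
the job is handed in; nothing more can be done
None
```

The drop front is down against its stop. The arm is holding the forceps squeezed at about the marked 14 mm gap, one finger on each boss. I handed the job in at about 15 s with the grip still on.

- **Door:** I gripped the handle from above and followed its arc until the stop pushed back with 28 N. The gauge, door-edge and handle spacings then measured as they should for a level door, apart from a uniform 6 mm offset. That offset was an error in my first estimate of the hinge position.
- **Gap:** In the image the tips lie over the two gauge lines. I trimmed after measuring 14.0–14.6 mm. By comparing pixels before and after, I put the final gap at about 13.8–14.1 mm. I did not do a full re-measurement.
- **Fingers:** The finger opening averaged 31.9 mm against the specified 32 mm. Single readings varied from 31.5 to 32.3 mm.
- **Tips:** They were never near shut in any picture I took. The smallest gap I measured was about 13.3 mm, at the lowest edge height I assumed.
- **Other checks:** The force on the tool while holding was about 6 N. I saw no contact with the other things on the bench, but I made no separate check that each stayed in place.

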